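Reset the tripped breaker under the push-latch chip cover

ROBOT

A 7-joint arm with a two-finger parallel gripper is mounted at the origin on the work surface. World frame = base frame: x ahead of the robot, y to its left, z up, the work surface at z = 0. Lengths are in m, angles in rad, forces in N, time in s.
With the tool pointing down it reaches from about 0.4 to 0.85 m from the base axis. Payload 4.5 kg.
Tool frame: the origin (TCP) lies at the very end of the fingers, on their centre line; the grasp point (between the pads) lies 19 mm behind it (r.grip_point_offset is the distance from the TCP to the grasp point, in m); z points along the fingers, y is the line along which they close (so a half turn about z gives the same grasp; the last joint's range is limited). The gripper opens to 88 mm and grips with 3 to 60 N. Pads are 18 mm wide; open, the fingers measure 123 mm over their backs; the gripper's body (75 mm by 187 mm) begins 45 mm behind the grasp point.
Start: joints at [-1.231, 0.689, -0.195, 1.565, 0.157, 0.902, -0.215], TCP at [0.188, 0.596, 0.239] pointing down, gripper open.
Joint ranges: [-3.01, 3.01], [-0.46, 2.08], [-1.47, 1.51], [0.13, 2.56], [-1, 4.14], [0.04, 2.09], [-2.66, 2.66]. Speed limits (rad/s): [2.57, 2.57, 3.14, 3.14, 3.14, 3.14, 3.14].

INTERFACE

Orientations are given as a unit quaternion [x, y, z, w].
In Python, from plant import r gives the robot as it stands.
- The arm moves only by the tool carry_out, never from a script. Its argument "rows" is a list of rows, each a list of 3 entries, a list of its own where there are three numbers: the shift along the tool's x, y, z in cm, then the turn, a rotation vector about the tool's x, y, z in degrees, then the closure, from 0 (fully open) to 1 (shut). A call has 1 to 12 rows; each row is the pose to reach, as a shift and turn from the pose commanded when the call began, along the tool's axes at that moment; what a row does not reach only later rows make up. A row lasts 1/10 s, in which the tool goes at most 50 mm and 8.59 degrees, less where a joint would pass 70% of its speed; a pose out of reach is approached as far as the arm can. A call with a gripper value outside its range is refused whole. The fingers move at their own pace and stop on an object; "newtons" is the grip in N (left out, the last holds). Time passes only in rows, so rows that repeat a pose let the fingers close. It gives the time, the measured TCP pose, the force, the opening and the grip force at its end, in the units of the state.
- r.get_state(): the state, without advancing time (a new reading comes with each control period).
- r.snapshot(name): name is "scene" or "side" or "wrist"; returns a dict with "image" (400x640x3 uint8, red, green, blue), "fx", "fy", "cx", "cy" (pixels), "pose" (4x4, takes a point from camera to world coordinates). Camera axes: x right, y up, looking along -z (the intrinsics and any distortion apply to the point x, -y, -z); pixel columns grow to the right and rows downward; lengths in m; the calibration is good to about 2 mm. A picture is of the moment at which its call begins. There is no depth.
- r.finish_job(): hands the job in; it is judged then, once.
The state is a dict: "clock": time; "q": joint angles; "qd": joint speeds; "joint_torque": joint torques, N m; "tool_pos": TCP position; "eef_rot": TCP orientation; "contact_force": force on the tool from outside, world axes, zero at the start; "moment": the same for the moment, N m; "opening": opening from 0.0 (shut) to 1.0 (fully open); "finger_force": force on a finger pad.
Only numpy, scipy, OpenCV 4.12 (cv2) and the standard library are available. Lean on these libraries where they do the work, as an engineer would, in place of code of your own. Each camera call takes 0.05 s, during which the arm holds its last target. There are 200 camera calls.

TASK

One of the three breakers in the workshop's bench supply box has tripped. Press the dark chip cover on its yellow spot so that it pops open, push the one breaker button that has popped out all the way back in, then swing the cover shut again and press it until it latches closed. Only push with the fingertips or the outside of the fingers: do not grip or lift anything, and leave the other things on the bench where they are.

Things in the scene. Friction and masses are not known exactly. Their poses are not given: they have to be found in the camera images.
- power_box: Grey metal bench supply box, fixed, 180 (x) x 260 (y) x 85 mm high. Origin: centre of its underside; x runs from its front (robot side) to its rear with three blue outlets, z up. A well in its top, x -67 to +55 mm, |y| < 86 mm, has its floor (grey breaker panel) 40 mm above the bench, 45 mm below the deck. The dark cover lies over the well; its catch stands at the well's front wall.
- cover (a joint): Hinge angle of the dark grey cover, 114 mm from hinge to free front edge, 168 mm wide, 7 mm thick. 0 = latched shut (within 0.01), outer face level, 3 mm above the deck; grows as the front edge swings up and back; 1.9 = fully open, leaning 19 deg back past upright, held there by its spring. Lowest -0.06: pressed to its hard stop. A push-push latch: each full press and release changes open to shut or shut to open.
- cover_pad (a point): Centre of the 26 mm yellow spot on the cover's outer face, 96 mm from the hinge; moves with the cover; x towards the hinge, z out of the face (up when shut). To open: press 6 mm down to the hard stop (2 to 3 N on the way; it lets go past -0.03), then draw the finger up and towards the box's front: a damped spring swings the cover up after the finger, fully open in about 2 s.
- cover_hinge (a point): Middle of the cover's hinge line, fixed in the box, 50 mm behind its origin, 85 mm above the bench; axes as power_box, the hinge along y. To close: from behind, push the outer face over and down round the hinge (2 to 3 N) and press it down to the hard stop at -0.06; let go, it rises to 0 and stays. If not pressed past -0.035 it swings open again.
- breaker_a (a joint): The tripped breaker. Its push button, 14 mm across with a red cap, slides straight down: 0 = popped out (top 15.5 mm above the panel, a white collar 19 mm across showing under the cap), 0.008 = fully in (top 7.5 mm above it). It takes 3 to 5 N, stops hard at the bottom and stays where it is left. It starts popped out; it may be in any of the three places in the row.
- breaker_a_top (a point): Centre of the top face of the tripped breaker's button (moves with it; reachable only with the cover open). The three breakers stand in a row across the well, 42 mm apart, at y = -42, 0 and +42 mm and x = +5 mm in power_box's frame.
- breaker_b (a joint): A breaker that is in (not tripped). Its push button, 14 mm across with a red cap, slides straight down: 0 = popped out (top 15.5 mm above the panel, a white collar 19 mm across showing under the cap), 0.008 = fully in (top 7.5 mm above it). It takes 3 to 5 N, stops hard at the bottom and stays where it is left. 
- breaker_b_top (a point): Centre of the top face of breaker b's button (moves with it; reachable only with the cover open).
- breaker_c (a joint): A breaker that is in (not tripped). Its push button, 14 mm across with a red cap, slides straight down: 0 = popped out (top 15.5 mm above the panel, a white collar 19 mm across showing under the cap), 0.008 = fully in (top 7.5 mm above it). It takes 3 to 5 N, stops hard at the bottom and stays where it is left. 
- breaker_c_top (a point): Centre of the top face of breaker c's button (moves with it; reachable only with the cover open).
- chuck_key: Steel T-handled chuck key, 95 mm long, 40 mm across the T, 12 mm high, lying loose on the box's deck beside the cover, on the +y side. Origin: its underside near the middle; x runs to the T. Leave alone.
- wax_tin: Round tin of wax, 72 mm across, 45 mm high, beside the box on its -y side. Origin: centre of its underside. Leave alone.
- pepper_mill: Turned pepper mill of pale wood, 62 mm across the foot, 152 mm tall, standing beside the box on its +y side. Origin: centre of its underside. Leave alone.
- jaw_chuck: Steel four-jaw lathe chuck lying jaws up, 100 mm across, 63 mm high, behind the box. Origin: centre of its underside. Leave alone.
- gouge: Turning gouge, 375 mm long, 30 mm high, dark wooden handle, lying on the bench to the left. Origin: on the bench at mid-length; x runs to the blade. Leave alone.
- caliper: Steel spring caliper, 130 mm long, 95 mm wide, 12 mm high, lying on the bench to the right. Origin: on the bench amid the legs. Leave alone.
- blank: Square blank of pale wood, 50 x 170 x 50 mm, lying on the bench to the left, far side. Origin: centre of its underside; its length is along y. Leave alone.

How it is judged:
By the outcome, as a careful person would: the job done as asked, in the order asked, and still so for the second after the job is handed in, with the robot touching nothing.
It also fails if it takes over 51 s, if anything falls off the work surface, if the arm or the gripper's body presses on something with over 40 N, if the wrist force passes 120 N, or if a joint passes its speed limit or range.

## Working session

There is one attempt and no reset: what is moved stays moved. The work goes in short steps, Python scripts to look and compute and a tool call to move; the robot and the scene stay as the last step left them, time stands still between calls to the robot, and variables do not carry over. Pictures are saved under pics/ and viewed, at most 10 in all, crops included, and the job is handed in when it is done.

Besides the shell and the picture viewer there is one more tool, called after "Request:" by a JSON object that holds its "api" and its "payload", one argument or row to a line. carry_out: Moves the arm, as the interface text tells. Its arguments: {"type":"object","properties":{"rows":{"type":"array"},"newtons":{"type":"number"}},"required":["rows"]}

```bash
ls; mkdir -p pics; cat > h.py <<'E'
import numpy as np, cv2
from plant import r
from scipy.spatial.transform import Rotation as R
def snap(n,f=None):
    s=r.snapshot(n)
    if f: cv2.imwrite('pics/'+f,s['image'][:,:,::-1])
    return s
def ray(s,u,v):
    d=np.array([(u-s['cx'])/s['fx'],-(v-s['cy'])/s['fy'],-1.]); P=np.array(s['pose'])
    return P[:3,3],P[:3,:3]@d
def onplane(s,u,v,z):
    o,d=ray(s,u,v); return o+d*(z-o[2])/d[2]
def proj(s,p):
    P=np.array(s['pose']); c=P[:3,:3].T@(np.array(p)-P[:3,3])
    return s['cx']+s['fx']*c[0]/-c[2], s['cy']-s['fy']*c[1]/-c[2]
def yellow(s,lo=(20,120,120),hi=(35,255,255)):
    m=cv2.inRange(cv2.cvtColor(s['image'],cv2.COLOR_RGB2HSV),lo,hi)
    n,l,st,c=cv2.connectedComponentsWithStats(m)
    return [(st[i,4],c[i].round(1)) for i in range(1,n) if st[i,4]>15]
E
python3 - <<'E'
from h import *
a=snap('scene','a.png');b=snap('side','b.png')
for s in(a,b):
    print([k for k in s],s['fx'],s['cx'],s['cy'],np.array(s['pose']).round(3).tolist());
    for n,c in yellow(s): print(n,c,onplane(s,*c,.088).round(3))
st=r.get_state(); print(st)
cv2.imwrite('pics/ab.png',cv2.resize(np.vstack([a['image'],b['image']])[:,:,::-1],(480,600)))
E
```

```text
pics
['image', 'fx', 'fy', 'cx', 'cy', 'pose'] 473.4306157504746 321.6789694022361 203.75599654069558 [[-0.7, -0.484, 0.525, 1.287], [0.714, -0.491, 0.499, 0.666], [0.016, 0.724, 0.689, 1.078], [0.0, 0.0, 0.0, 1.0]]
62 [466.    6.1] [-1.151 -0.595  0.088]
33 [378.5  37.8] [-0.492 -0.672  0.088]
62 [350.2 204.6] [0.474 0.012 0.088]
18 [484.1 294.8] [0.479 0.473 0.088]
['image', 'fx', 'fy', 'cx', 'cy', 'pose'] 520.4841325073659 320.992989069684 194.18248296650722 [[0.951, 0.228, -0.207, 0.217], [-0.307, 0.666, -0.68, -1.062], [-0.017, 0.711, 0.703, 1.131], [0.0, 0.0, 0.0, 1.0]]
21 [251.4 118.4] [0.415 0.366 0.088]
67 [298.1 182.2] [0.476 0.016 0.088]
20 [102.  264.5] [-0.078 -0.114  0.088]
17 [398.6 315.1] [ 0.572 -0.488  0.088]
39 [400.9 333.4] [ 0.557 -0.532  0.088]
{'clock': 0.1, 'q': array([-1.23116466,  0.68987708, -0.19450939,  1.56620624,  0.15732026,
        0.90251391, -0.21513277]), 'qd': array([ 1.37906554e-03,  1.76592200e-05, -4.78741856e-04, -1.26420516e-03,
       -4.65404254e-04, -1.11254865e-03,  4.98567386e-04]), 'joint_torque': array([-3.95140945e-03, -5.28492951e+01, -1.27162546e+00, -1.53835326e+01,
       -5.25692815e-02,  2.02547009e-03,  6.03157400e-05]), 'tool_pos': array([0.18806502, 0.59545478, 0.23801335]), 'eef_rot': array([ 1.52298940e-01,  9.88334145e-01, -8.04711017e-04, -5.15224359e-05]), 'contact_force': array([-0.86786559, -0.01992952,  0.24405053]), 'moment': array([-0.05172644,  0.02685904, -0.02625738]), 'finger_force': 0.0, 'opening': 0.9981745174989486}
```

View pics/a.png

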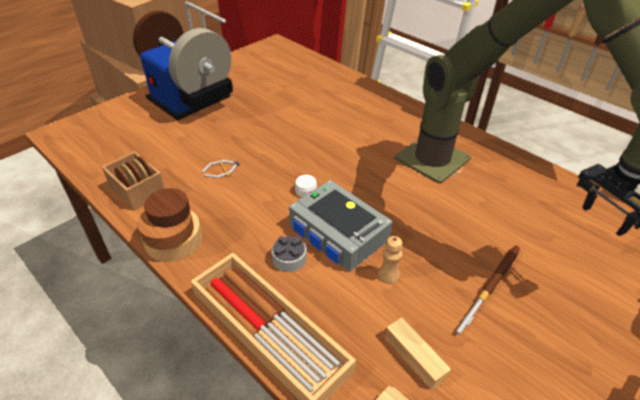

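View pics/b.png

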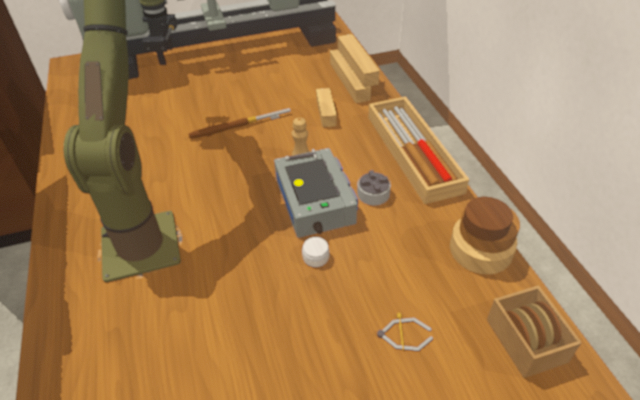

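The yellow spot is at about (350,205) in the scene view and (298,182) in the side view. Both rays put it near (0.475, 0.014, 0.088). The box has the mill on its +y side, the tin on −y and the chuck behind. I'm moving over it with the fingers closing.

Request:
{"api": "carry_out", "payload": {
  "rows": [
    [[-2,-2,0],[0,0,0],1],
    [[-5,-5,0],[0,0,0],1],
    [[-8.5,-9,0],[0,0,0],1],
    [[-12,-12.5,0],[0,0,0],1],
    [[-15.5,-16,0],[0,0,0],1],
    [[-19,-19.5,0],[0,0,0],1],
    [[-22.5,-23,0],[0,0,0],1],
    [[-26,-26.5,0],[0,0,0],1],
    [[-29.5,-30.5,0],[0,0,0],1],
    [[-33,-34,0],[0,0,0],1],
    [[-36,-37,0],[0,0,0],1],
    [[-38,-39.5,0],[0,0,0],1]
  ],
  "newtons": 10
}}

```text
clock: 1.3
tool_pos: [0.4328, 0.1016, 0.2386]
eef_rot: [0.154, 0.988, -0.0, 0.0]
contact_force: [0.3, 0.2, 0.3]
opening: 0.004
finger_force: 0.0
```

```bash
python3 - <<'E'
from h import *
a=snap('wrist','w1.png')
for n,c in yellow(a): print(n,c,onplane(a,*c,.088).round(4))
print(np.array(a['pose']).round(3).tolist(),a['fx'],r.get_state()['tool_pos'])
E
```

```text
117 [252.4 237.4] [0.4663 0.0153 0.088 ]
21 [289.6 297.3] [0.5469 0.029  0.088 ]
[[0.305, -0.919, -0.249, 0.369], [0.952, 0.294, 0.082, 0.123], [-0.002, -0.262, 0.965, 0.384], [0.0, 0.0, 0.0, 1.0]] 299.96016862851707 [0.43394604 0.09643007 0.23832048]
```

View pics/w1.png

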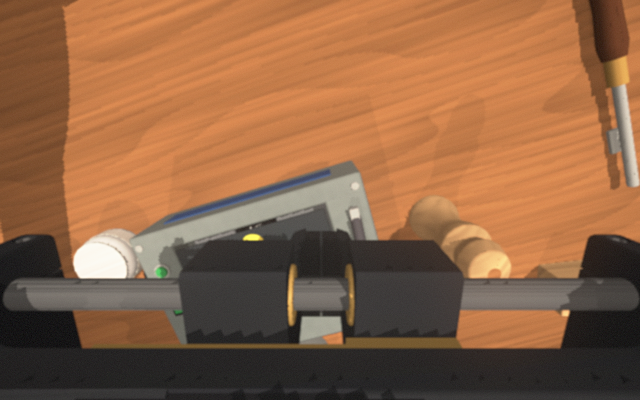

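The spot at (252,237) is partly hidden behind the fingers. The box's front top edge runs from about (134,240) to (352,163). Next I compute the yaw from that edge and the deck corners in the fixed views.

```bash
python3 - <<'E'
from h import *
a=cv2.imread('pics/a.png');b=cv2.imread('pics/b.png');w=cv2.imread('pics/w1.png')
s=r.snapshot('wrist')
p=onplane(s,134,240,.085);q=onplane(s,352,163,.085);print(p.round(3),q.round(3),np.linalg.norm(p-q),np.degrees(np.arctan2(-(q-p)[0],(q-p)[1])))
A=cv2.resize(a[170:270,280:400],(400,333),interpolation=cv2.INTER_CUBIC)
B=cv2.resize(b[140:240,260:380],(400,333),interpolation=cv2.INTER_CUBIC)
cv2.imwrite('pics/z.png',np.hstack([A,B]))
E
```

```text
[ 0.431 -0.115  0.085] [0.424 0.133 0.085] 0.24772361301181056 1.614563853972595
```

View pics/z.png

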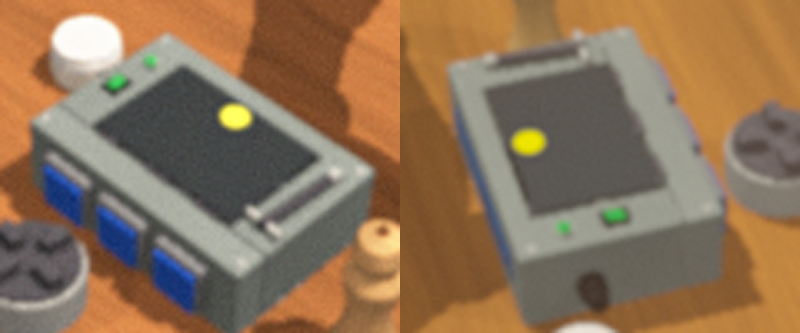

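The crops show all four deck corners in both views. I fit the box pose from those.

```bash
python3 - <<'E'
from h import *
from scipy.optimize import least_squares
k=np.array([[-.09,-.13],[-.09,.13],[.09,-.13],[.09,.13]])
W=[]
for n,o,px in(('scene',(280,170),[(168,38),(372,172),(34,122),(238,272)]),('side',(260,140),[(124,258),(49,66),(320,210),(228,30)])):
    s=r.snapshot(n)
    P=np.array([onplane(s,u*.3+o[0],v/3.33+o[1],.085)[:2] for u,v in px]);print(P.round(3).tolist());W.append(P)
    f=lambda t:((k@np.array([[np.cos(t[2]),np.sin(t[2])],[-np.sin(t[2]),np.cos(t[2])]])+t[:2])-P).ravel()
    S=least_squares(f,[.52,0,0]);t=S.x;c,d=np.cos(t[2]),np.sin(t[2])
    print(t.round(4),np.abs(S.fun).max().round(4))
    for nn,cc in yellow(s):
        q=onplane(s,*cc,.088)[:2]-t[:2]
        if abs(q).max()<.15: print('pad in box',c*q[0]+d*q[1],-d*q[0]+c*q[1])
E
```

```text
[[0.436, -0.107], [0.439, 0.144], [0.607, -0.112], [0.609, 0.138]]
[ 0.5229  0.0157 -0.016 ] 0.0065
pad in box -0.04880640787093383 -0.005497061959561485
[[0.436, -0.115], [0.437, 0.138], [0.607, -0.116], [0.609, 0.134]]
[ 0.5223  0.0102 -0.0088] 0.0058
pad in box -0.04590199000983956 0.0052307896171527165
```

The box centre is near (0.5225, 0.013) with yaw about −0.01. The pad falls at box x −0.046 to −0.049, against −0.046 expected. I'm aligning with the box and hovering over the pad.

Request:
{"api": "carry_out", "payload": {
  "rows": [
    [[-2,-2,0],[0,0,-6],1],
    [[-5,-5,0],[0,0,-12],1],
    [[-6.6,-6.6,2],[0,0,-17.2],1],
    [[-6.6,-6.6,5],[0,0,-17.2],1],
    [[-6.6,-6.6,8],[0,0,-17.2],1],
    [[-6.6,-6.6,11],[0,0,-17.2],1],
    [[-6.6,-6.6,12.5],[0,0,-17.2],1],
    [[-6.6,-6.6,12.5],[0,0,-17.2],1],
    [[-6.6,-6.6,12.5],[0,0,-17.2],1]
  ]
}}

```text
clock: 2.4
tool_pos: [0.4746, 0.0238, 0.1139]
eef_rot: [0.002, 1.0, 0.0, -0.0]
contact_force: [-0.7, -0.4, -0.9]
opening: 0.005
finger_force: 0.0
```

```bash
python3 - <<'E'
from h import *
a=snap('wrist');b=snap('side');c=snap('scene')
st=r.get_state();print(st['tool_pos'],st['eef_rot'],st['contact_force'])
cv2.imwrite('pics/c.png',np.hstack([cv2.resize(x['image'][y0:y0+100,x0:x0+120],(400,333))for x,x0,y0 in((c,280,150),(b,240,120))])[:,:,::-1])
E
```

```text
[0.47534644 0.02282357 0.11471129] [2.43245941e-03 9.99996466e-01 3.31179760e-04 1.02093157e-03] [-0.25806572 -0.62634601  0.13268946]
```

View pics/c.png

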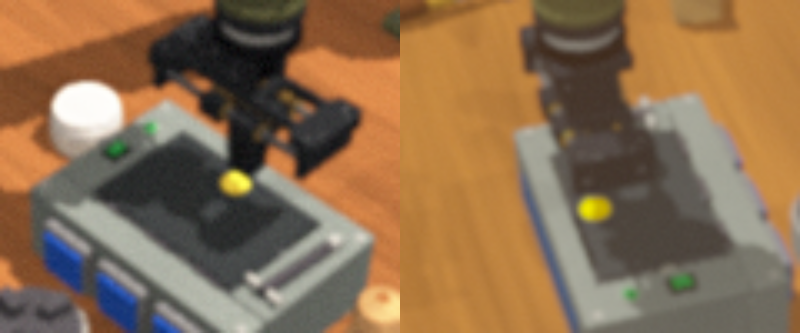

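The closed fingertips hover about 27 mm above the pad and 9 mm towards +y of it. I correct that and press.

Request:
{"api": "carry_out", "payload": {
  "rows": [
    [[-0.1,-0.9,0.5],[0,0,0],1],
    [[-0.1,-0.9,1.5],[0,0,0],1],
    [[-0.1,-0.9,2.2],[0,0,0],1],
    [[-0.1,-0.9,2.5],[0,0,0],1],
    [[-0.1,-0.9,2.8],[0,0,0],1],
    [[-0.1,-0.9,3.0],[0,0,0],1],
    [[-0.1,-0.9,3.2],[0,0,0],1],
    [[-0.1,-0.9,3.4],[0,0,0],1],
    [[-0.1,-0.9,3.4],[0,0,0],1],
    [[-0.1,-0.9,3.4],[0,0,0],1]
  ]
}}

```text
clock: 3.55
tool_pos: [0.4753, 0.0129, 0.0824]
eef_rot: [0.003, 1.0, -0.001, 0.001]
contact_force: [-6.9, -0.7, 34.3]
opening: 0.005
finger_force: 16.9
```

The pad is at its hard stop (z 0.082, 34 N). Now I draw up and towards the front, then raise.

Request:
{"api": "carry_out", "payload": {
  "rows": [
    [[0,0,-0.8],[0,0,0],1],
    [[1.5,0,-2.5],[0,0,0],1],
    [[4.5,0,-5],[0,0,0],1],
    [[7,0,-8],[0,0,0],1],
    [[8,0,-11],[0,0,0],1],
    [[8,0,-14],[0,0,0],1],
    [[8,0,-16],[0,0,0],1],
    [[8,0,-16],[0,0,0],1],
    [[8,0,-16],[0,0,0],1],
    [[8,0,-16],[0,0,0],1],
    [[8,0,-16],[0,0,0],1],
    [[8,0,-16],[0,0,0],1]
  ]
}}

```text
clock: 4.75
tool_pos: [0.3952, 0.0136, 0.2389]
eef_rot: [0.003, 1.0, 0.0, -0.001]
contact_force: [0.4, -0.5, 0.5]
opening: 0.002
finger_force: 0.0
```

Request:
{"api": "carry_out", "payload": {
  "rows": [
    [[0,0,0],[0,0,0],1],
    [[0,0,0],[0,0,0],1],
    [[0,0,0],[0,0,0],1],
    [[0,0,0],[0,0,0],1],
    [[0,0,0],[0,0,0],1],
    [[0,0,0],[0,0,0],1],
    [[0,0,0],[0,0,0],1],
    [[0,0,0],[0,0,0],1]
  ]
}}

```text
clock: 5.55
tool_pos: [0.3956, 0.0136, 0.2397]
eef_rot: [0.003, 1.0, 0.0, 0.0]
contact_force: [0.3, 0.9, 0.4]
opening: 0.005
finger_force: 0.0
```

```bash
python3 - <<'E'
from h import *
a=snap('wrist','w2.png');b=snap('side');c=snap('scene')
print(r.get_state()['tool_pos'],r.get_state()['clock'])
for x in(a,b,c): print([(n,m,onplane(x,*m,.0555).round(4)) for n,m in yellow(x,(0,130,90),(6,255,255)) if abs(onplane(x,*m,.0555)[0]-.52)<.12])
I=np.hstack([cv2.resize(x['image'][y0:y0+120,x0:x0+130],(400,369))for x,x0,y0 in((c,275,150),(b,250,115))])
W=np.zeros((231,800,3),np.uint8);v=cv2.resize(a['image'],(370,231));W[:,:370]=v
cv2.imwrite('pics/d.png',np.vstack([I,W])[:,:,::-1])
E
```

```text
[0.39562907 0.0136034  0.23969714] 5.7
[(np.int32(16), array([320.9, 274.5]), array([0.5172, 0.014 , 0.0555]))]
[(np.int32(18), array([311.2, 180.5]), array([0.5241, 0.0437, 0.0555])), (np.int32(18), array([315.2, 189.5]), array([0.5238, 0.0026, 0.0555]))]
[(np.int32(18), array([348. , 230.5]), array([0.5346, 0.06  , 0.0555]))]
```

View pics/d.png

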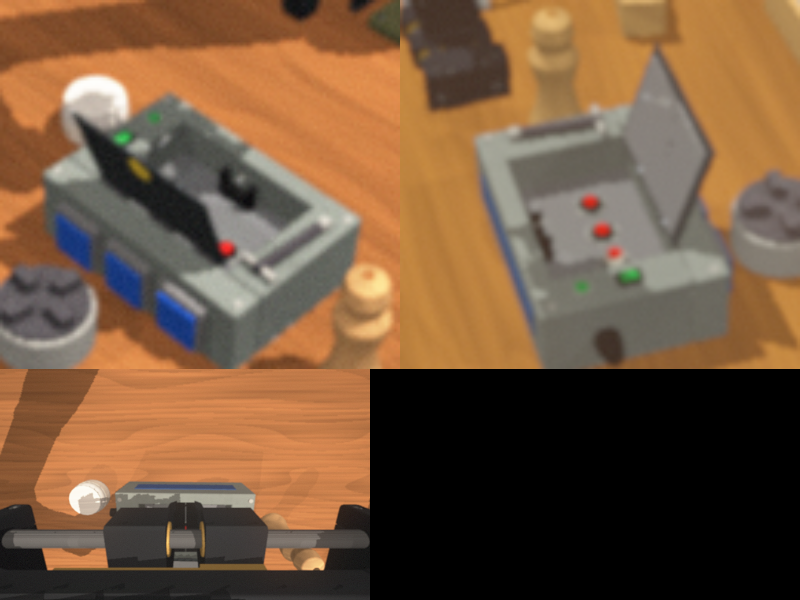

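The cover stands open. In the side crop the nearest (−y) button at (614,255) shows a white collar, so that is the tripped breaker. I check its position numerically.

```bash
python3 - <<'E'
from h import *
b=snap('side')
for lo in((0,130,90),(0,90,80)):
  for n,m in yellow(b,lo,(8,255,255)):
    if 300<m[0]<335 and 170<m[1]<210: print(n,m,onplane(b,*m,.0555).round(4),onplane(b,*m,.0475).round(4))
c=b['image'][172:208,300:335];cv2.imwrite('pics/e.png',cv2.resize(c,(560,576),interpolation=cv2.INTER_NEAREST)[:,:,::-1])
for y in(-.042,0,.042): print(proj(b,(.527,.012+y,.0555)),proj(b,(.527,.012+y,.0475)))
E
```

```text
18 [311.2 180.5] [0.5241 0.0437 0.0555] [0.5264 0.0519 0.0475]
18 [315.2 189.5] [0.5238 0.0026 0.0555] [0.5261 0.0105 0.0475]
23 [311.4 180.2] [0.5251 0.0448 0.0555] [0.5273 0.053  0.0475]
24 [315.3 189.3] [0.5244 0.0033 0.0555] [0.5266 0.0112 0.0475]
(np.float64(319.5744722167217), np.float64(196.5986074940497)) (np.float64(319.6265287884974), np.float64(198.5264666620924))
(np.float64(315.2676547708507), np.float64(187.1743374546915)) (np.float64(315.33432126115537), np.float64(189.10087847044505))
(np.float64(311.1166111256451), np.float64(178.09093497728088)) (np.float64(311.1968081470033), np.float64(180.01499562272346))
```

View pics/e.png

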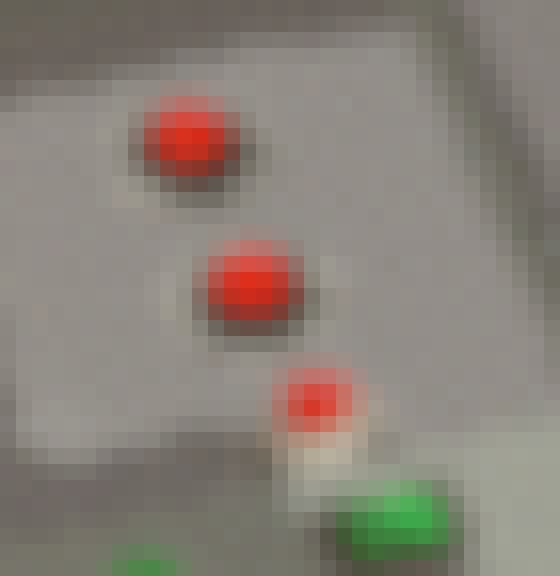

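The tripped button (red cap over a white collar) is confirmed at −y, target about (0.527, −0.030). I go above it and descend to just short.

Request:
{"api": "carry_out", "payload": {
  "rows": [
    [[-3,-1,0],[0,0,0],1],
    [[-7,-2.5,0],[0,0,0],1],
    [[-11,-4,1],[0,0,0],1],
    [[-13.1,-4.4,4],[0,0,0],1],
    [[-13.1,-4.4,8],[0,0,0],1],
    [[-13.1,-4.4,12],[0,0,0],1],
    [[-13.1,-4.4,15],[0,0,0],1],
    [[-13.1,-4.4,17],[0,0,0],1],
    [[-13.1,-4.4,17.5],[0,0,0],1],
    [[-13.1,-4.4,17.5],[0,0,0],1],
    [[-13.1,-4.4,17.5],[0,0,0],1]
  ]
}}

```text
clock: 6.85
tool_pos: [0.5271, -0.0311, 0.0656]
eef_rot: [0.003, 1.0, 0.0, 0.001]
contact_force: [-0.3, -0.5, 0.6]
opening: -0.0
finger_force: 0.0
```

Request:
{"api": "carry_out", "payload": {
  "rows": [
    [[0,0,0.5],[0,0,0],1],
    [[0,0,0.9],[0,0,0],1],
    [[0,0,1.2],[0,0,0],1],
    [[0,0,1.5],[0,0,0],1],
    [[0,0,1.7],[0,0,0],1],
    [[0,0,1.9],[0,0,0],1],
    [[0,0,1.9],[0,0,0],1],
    [[0,0,1.9],[0,0,0],1]
  ]
}}

```text
clock: 7.65
tool_pos: [0.5269, -0.0312, 0.0475]
eef_rot: [0.003, 1.0, -0.0, 0.001]
contact_force: [-3.4, 0.6, 21.4]
opening: 0.005
finger_force: 10.2
```

The button bottomed at TCP z 0.0475, the expected height when fully in, with 21 N. I lift straight up, pass over the open cover and come down behind it.

Request:
{"api": "carry_out", "payload": {
  "rows": [
    [[0,0,-2],[0,0,0],1],
    [[0,0,-6],[0,0,0],1],
    [[0,0,-10],[0,0,0],1],
    [[0,0,-14],[0,0,0],1],
    [[0,1,-18],[0,0,0],1],
    [[0,2.5,-21],[0,0,0],1],
    [[-2,4,-21],[0,0,0],1],
    [[-6,4.5,-21],[0,0,0],1],
    [[-10,4.5,-21],[0,0,0],1],
    [[-13.5,4.5,-21],[0,0,0],1],
    [[-13.5,4.5,-21],[0,0,0],1],
    [[-13.5,4.5,-21],[0,0,0],1]
  ]
}}

```text
clock: 8.85
tool_pos: [0.661, 0.0132, 0.2545]
eef_rot: [0.003, 1.0, 0.0, -0.001]
contact_force: [0.1, -0.1, -0.1]
opening: 0.007
finger_force: 0.0
```

```bash
python3 - <<'E'
from h import *
b=snap('side');c=snap('scene')
print(r.get_state()['tool_pos'],r.get_state()['contact_force'])
I=np.hstack([cv2.resize(x['image'][y0:y0+120,x0:x0+130],(400,369))for x,x0,y0 in((c,265,130),(b,250,115))])
cv2.imwrite('pics/f.png',I[:,:,::-1])
E
```

```text
[0.66018945 0.01320435 0.25523551] [-0.02317399  0.36584383  0.18337204]
```

View pics/f.png

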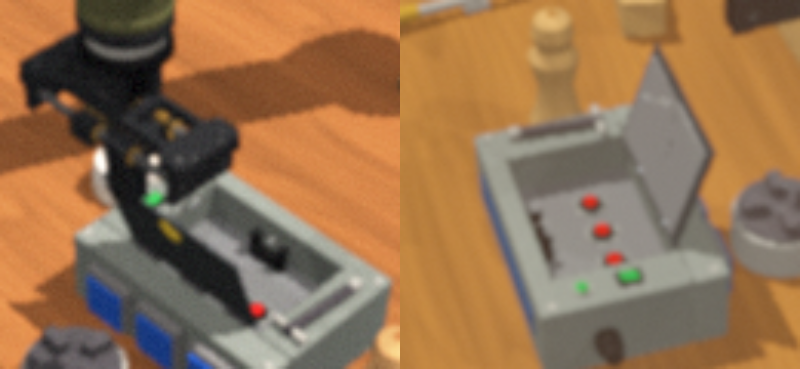

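All three buttons now look alike and the white collar is gone. I lower behind the cover and push it over.

Request:
{"api": "carry_out", "payload": {
  "rows": [
    [[0,0,3],[0,0,0],1],
    [[0,0,7],[0,0,0],1],
    [[0,0,8.2],[0,0,0],1],
    [[1.5,0,8.2],[0,0,0],1],
    [[3,0,8.2],[0,0,0],1],
    [[4.5,0,8.1],[0,0,0],1],
    [[6,0,8],[0,0,0],1],
    [[7.5,0,8],[0,0,0],1],
    [[8.7,0,8.1],[0,0,0],1],
    [[9.9,0,8.2],[0,0,0],1],
    [[11,0,8.6],[0,0,0],1],
    [[12.1,0,9.1],[0,0,0],1]
  ]
}}

```text
clock: 10.15
tool_pos: [0.5417, 0.0142, 0.1666]
eef_rot: [0.003, 1.0, 0.0, 0.002]
contact_force: [1.5, 0.5, 2.8]
opening: 0.006
finger_force: 1.1
```

Request:
{"api": "carry_out", "payload": {
  "rows": [
    [[1,0,0.6],[0,0,0],1],
    [[1.9,0,1.3],[0,0,0],1],
    [[2.7,0,2.2],[0,0,0],1],
    [[3.4,0,3.1],[0,0,0],1],
    [[3.9,0,4.2],[0,0,0],1],
    [[4.4,0,5.3],[0,0,0],1],
    [[4.6,0,6.1],[0,0,0],1],
    [[4.7,0,6.8],[0,0,0],1],
    [[4.8,0,7.4],[0,0,0],1],
    [[4.8,0,7.9],[0,0,0],1],
    [[4.8,0,8.3],[0,0,0],1],
    [[4.8,0,8.3],[0,0,0],1]
  ]
}}

```text
clock: 11.35
tool_pos: [0.4927, 0.0144, 0.0837]
eef_rot: [0.002, 1.0, -0.0, 0.001]
contact_force: [-5.6, 2.1, 25.3]
opening: 0.006
finger_force: 12.8
```

The cover is hard down: z 0.0837 is the stop height I predicted, and the force is 25 N. I release straight up and look.

Request:
{"api": "carry_out", "payload": {
  "rows": [
    [[0,0,0],[0,0,0],1],
    [[0,0,-0.5],[0,0,0],1],
    [[0,0,-1.2],[0,0,0],1],
    [[0,0,-3],[0,0,0],1],
    [[0,0,-7],[0,0,0],1],
    [[2,0,-11],[0,0,0],1],
    [[5,0,-15],[0,0,0],1],
    [[9,0,-17],[0,0,0],1],
    [[11,0,-18],[0,0,0],1],
    [[11,0,-18],[0,0,0],1],
    [[11,0,-18],[0,0,0],1],
    [[11,0,-18],[0,0,0],1]
  ]
}}

```text
clock: 12.55
tool_pos: [0.3838, 0.0147, 0.2613]
eef_rot: [0.003, 1.0, 0.0, 0.0]
contact_force: [-0.6, -0.5, -1.4]
opening: 0.007
finger_force: 0.0
```

```bash
python3 - <<'E'
from h import *
b=snap('side');c=snap('scene')
print(r.get_state()['tool_pos'],r.get_state()['contact_force'])
for s in(b,c): print([(n,m,onplane(s,*m,.088).round(4)) for n,m in yellow(s) if 250<m[0]<400 and 150<m[1]<250])
I=np.hstack([cv2.resize(x['image'][y0:y0+150,x0:x0+160],(400,375))for x,x0,y0 in((c,255,130),(b,240,105))])
cv2.imwrite('pics/g.png',I[:,:,::-1])
E
```

```text
[0.38348189 0.01474907 0.26111307] [0.24896344 0.3612707  0.1950247 ]
[(np.int32(70), array([298.1, 182.3]), array([0.4763, 0.0154, 0.088 ]))]
[(np.int32(64), array([350. , 204.6]), array([0.4743, 0.0112, 0.088 ]))]
```

View pics/g.png

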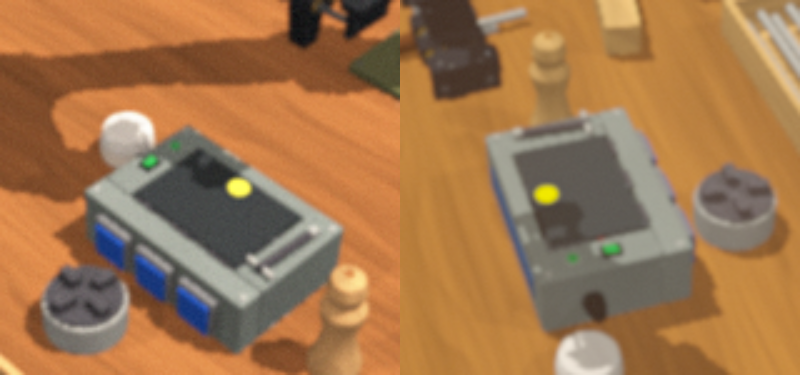

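The cover is shut. The yellow spot is back at its starting pixels, (298.1,182.3) and (350.0,204.6), and it has stayed there about a second after release. Key, tin, mill and chuck look undisturbed and the arm is clear, so I'm handing in.

```bash
python3 -c "
from plant import r
print(r.finish_job())"
```

```text
the job is handed in; nothing more can be done
None
```

The job is handed in: I popped the cover open, pushed the tripped breaker (the one at y = −42 mm) fully in, and pressed the cover shut until it latched, with about 13 s on the clock and nothing else on the bench visibly moved.

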